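# Unlock the ring stick and hold it up for inspection

## Robot

A 6-joint arm with a two-finger parallel gripper is mounted at the origin on the work surface. World frame = base frame: x ahead of the robot, y to its left, z up, the work surface at z = 0. Lengths are in m, angles in degrees, forces in N, time in s.
With the tool pointing down it reaches from about 0.35 to 0.875 m from the base axis. Payload 4.2 kg.
Tool frame: the origin (TCP) lies on the centre line of the jaws, within the pads' length; the fingertips stand tip_reach ahead of it and the grasp point (between the pads) is the TCP (tip_reach is the distance from the TCP to the fingertips, in m); z points along the fingers, y is the line along which they close (so a half turn about z gives the same grasp; the last joint's range is limited). The gripper opens to 87 mm and grips with 3 to 60 N. Pads are 19 mm wide; open, the fingers measure 117 mm over their backs; the gripper's body (75 mm by 190 mm) begins 51 mm behind the grasp point.
Start: joints at [-56.574, 22.042, 0.453, 0, -68.411, -14.817], TCP at [0.199, -0.592, 0.242] pointing down, gripper open.
Joint ranges: [-179.83, 179.83], [-69.29, 118.12], [-61.27, 80.66], [-181.25, 117.63], [-171.15, -9.14], [-177.46, 177.46]. Speed limits (degrees/s): [159.86, 159.86, 180, 180, 180, 180].

## Interface

Orientations are given as a 3x3 rotation matrix whose columns are the frame's x, y, z axes.
In Python, from station import sense, capture, finish_job, tip_reach gives the robot as it stands.
- The arm moves only by the tool arm_command, never from a script. Its argument "deltas" is a list of rows, each a list of 7 numbers: the turn, a rotation vector about the tool's x, y, z in rad, then the shift along the tool's x, y, z in cm, then the closure, from -1 (fully open) to 1 (shut), so that 0 is half open. In form: [[rx, ry, rz, dx, dy, dz, hand], ...]. A call has 1 to 8 rows; each row is the pose to reach, as a shift and turn from the pose commanded when the call began, along the tool's axes at that moment; what a row does not reach only later rows make up. A row lasts 1/12 s, in which the tool goes at most 41.7 mm and 7.16 degrees, less where a joint would pass 70% of its speed; a pose out of reach is approached as far as the arm can. A call with a gripper value outside its range is refused whole. The fingers move at their own pace and stop on an object; the grip force is fixed at half the most. Time passes only in rows, so rows that repeat a pose let the fingers close. It gives the time, the measured TCP pose, the force, the opening and the grip force at its end, in the units of the state.
- sense(): the state, without advancing time (a new reading comes with each control period).
- capture(name): name is "scene" or "side" or "wrist"; returns a dict with "pixels" (400x640x3 uint8, blue, green, red), "fovy" (degrees; the focal length in pixels is half the picture's height over the tangent of half this angle, whatever the lens; pixels are square), "cx", "cy" (the principal point, pixels), "rvec" (rotation vector, rad) and "tvec" (3), from world to camera coordinates, as OpenCV has them. Camera axes: x right, y down, z forward; pixel columns grow to the right and rows downward; lengths in m; the calibration is good to about 2 mm. A picture is of the moment at which its call begins. There is no depth.
- finish_job(): hands the job in; it is judged then, once.
The state is a dict: "time_s": time; "joints": joint angles; "joint_velocities": joint speeds; "effort": joint torques, N m; "tcp_pos": TCP position; "ee_rot": TCP orientation; "wrist_force": force on the tool from outside, world axes, zero at the start; "moment": the same for the moment, N m; "gripper_width": opening from 0.0 (shut) to 1.0 (fully open); "gripper_force": force on a finger pad.
Only numpy, scipy, OpenCV 4.12 (cv2) and the standard library are available. Lean on these libraries where they do the work, as an engineer would, in place of code of your own. Each camera call takes 0.05 s, during which the arm holds its last target. There are 200 camera calls.

## Task

The ring stick is locked in its leaning stand: knock the red snap peg on the stand fully down with the mallet (not with the gripper itself), set the mallet down on the bench and let go of it. Then draw the ring stick out of its socket, turn it level with the green stones uppermost, and hold it still with the ring over the middle of the black catch tray, 12 cm or more above the bench; finish while still holding it there. Leave the other things on the bench where they are.

Things in the scene. Friction and masses are not known exactly. Their poses are not given: they have to be found in the camera images.
- stand: green stand bolted to the bench. Origin on the bench, z up, x the way the stick leans out. Base plate x -65..65, y -48..86 mm, 12 mm thick, with a 50 mm square steel socket block leaning 45 degrees. Peg housing 34 x 32 mm centred at (15, 60) mm, top at 88 mm. From it a brass tongue lies over the stick's collar and locks it; it draws back 12 mm as the peg goes down, clear of the collar by 6 mm.
- mouth (a point): centre of the socket's mouth, 74 mm above the bench; axes as the stand's
- socket_floor (a point): centre of the floor of the 20 x 20 mm, 57 mm deep square socket; axes as the stand's. The socket runs at 45 degrees from here to the mouth.
- peg (a joint): the red snap peg, m: 0 up (locked), 0.012 fully down (unlocked). Sprung over-centre: about 8 N pushes it past the middle of its travel, then it snaps down and stays down.
- peg_top (a point): centre of the red peg's flat top, 18 mm across: 104 mm above the bench when up, 92 mm when down. Axes as the stand's; the peg moves straight down.
- mallet_grip (a point): point on the mallet's handle 48 mm behind the head's axis. About 0.3 kg, it stands on one face of its head: upright cylinder, white faces, brass middle, 38 mm across, 64 mm high. Dark wooden handle level at half height (32 mm), 16 mm wide, 20 mm high, ending 170 mm from the head's axis. x points along the handle to the head, z up. Strike with the underside face of the head.
- mallet_head (a point): centre of the mallet's head, 32 mm above the face it stands on; axes as mallet_grip
- stick_grip (a point): on the ring stick's axis, middle of its light wooden handle, 110 mm from the foot. z runs out along the stick to the ring; -x is the stones' side (upper at the start). 0.14 kg, 199 mm long; handle 20 x 20 mm, 63 to 153 mm from the foot. At the start it leans 45 degrees, its 18 x 18 x 55 mm shank in the socket, its collar (32 mm across, 8 mm thick) on the mouth; pull out along z.
- stick_foot (a point): foot of the ring stick, the end of its square shank; axes as stick_grip
- ring (a point): the gold ring on the stick's tapered steel end, centre on the stick's axis, 179 mm from the foot (69 mm beyond stick_grip); axes as stick_grip. Its cluster of green and white stones faces -x.
- tray_in (a point): centre of the floor of the catch tray, fixed: black floor 6 mm above the bench, dark wooden rim 14 mm high, 120 (x) x 100 (y) mm overall
- loupe: black folding loupe, about 70 mm long; a bystander, leave it alone. Origin at its underside.
- flux_jar: small jar with a blue cap, 70 mm high; a bystander, leave it alone. Origin at its underside.
- polish_can: can, 60 mm high; a bystander, leave it alone. Origin at its underside.
- screwdriver: screwdriver, 160 mm long; a bystander, leave it alone. Origin at its underside.
- bench_block: steel bench block, 70 x 70 x 25 mm; a bystander, leave it alone. Origin at its underside.
- weight: brass weight, 44 mm high; a bystander, leave it alone. Origin at its underside.
- ring_gauge: aluminium ring gauge, 30 mm across, 10 mm high; a bystander, leave it alone. Origin at its underside.
Mind the look-alikes: they are no part of the job. Of the things like the part that bears stick_grip, leave any that is orange; of the rest the larger one is meant. Of the things shaped like the part that bears tray_in, the dark wooden one is meant.

How it is judged (in metres and radians):
On the way, in this order (a step that is already met when the one before it is completed fails the run):
1. the peg is knocked fully down with the mallet's head over it (value of joint peg above 0.0095 m and horizontal distance between mallet_head and peg_top below 0.03 m), for 0.04 s.
2. the mallet rests on the bench, let go (contact force between mallet and table above 0.8 N and contact force between mallet and the fingers below 0.05 N and linear speed of mallet below 0.03 m/s), for 0.2 s.
3. the ring stick is drawn clear of its socket, in the gripper (distance between stick_foot and socket_floor above 0.07 m and contact force between stick and the fingers above 1 N and contact force between stick and stand below 0.1 N and contact force between stick and table below 0.1 N), for 0.1 s.
At the end, for the whole second after the job is handed in: The gripper alone holds the stick, still: within 12 degrees of level, stones within 23 degrees of straight up, ring over 110 mm and foot over 70 mm above the bench, ring within 50 mm (seen from above) of the tray's centre; the mallet rests on the bench, released; the peg is still down (all of step 2 and angle between ring's own z axis and vertical between 1.36 and 1.78 rad and angle between ring's own x axis and vertical above 2.74 rad and height (world z) of ring above 0.11 m and height (world z) of stick_foot above 0.07 m and horizontal distance between ring and tray_in below 0.05 m and linear speed of stick below 0.03 m/s and angular speed of stick below 0.3 rad/s and contact force between stick and the fingers above 1 N and contact force between stick and stand below 0.1 N and contact force between stick and table below 0.1 N and contact force between stick and tray below 0.1 N and contact force between stick and mallet below 0.1 N and value of joint peg above 0.0095 m); the arm keeps its last pose, push and grip.
It fails at once if the gripper itself presses the peg (contact force between any of the fingers, the arm and peg above 0.5 N).
It fails at once if another thing on the bench is moved by over 30 mm (distance of any of loupe, flux_jar, polish_can, screwdriver, bench_block, weight, ring_gauge from where it was at the start of the episode above 0.03 m).
It also fails if it takes over 51 s, if anything falls off the work surface, if the arm or the gripper's body presses on something with over 40 N, if the wrist force passes 120 N, or if a joint passes its speed limit or range.

## Working session

There is one attempt and no reset: what is moved stays moved. The work goes in short steps, Python scripts to look and compute and a tool call to move; the robot and the scene stay as the last step left them, time stands still between calls to the robot, and variables do not carry over. Pictures are saved under pics/ and viewed, at most 10 in all, crops included, and the job is handed in when it is done.

Besides the shell and the picture viewer there is one more tool, called after ">>>" by a JSON object that holds its "api" and its "payload". arm_command: Moves the arm, as the interface text tells. Its arguments: {"type":"object","properties":{"deltas":{"type":"array"}},"required":["deltas"]}

```bash
ls; mkdir -p pics
cat > h.py <<'E'
import numpy as np, cv2
from station import sense, capture, finish_job, tip_reach
def snap(n, f=None):
    c=capture(n)
    c['R']=cv2.Rodrigues(np.array(c['rvec'],float))[0]; c['t']=np.array(c['tvec'],float).ravel()
    c['f']=200/np.tan(np.radians(c['fovy'])/2)
    if f: cv2.imwrite('pics/'+f,c['pixels']); np.save('pics/'+f+'.npy',c,allow_pickle=True)
    return c
def load(f): return np.load('pics/'+f+'.npy',allow_pickle=True).item()
def ray(c,u,v):
    d=c['R'].T@np.array([(u-c['cx'])/c['f'],(v-c['cy'])/c['f'],1]); return -c['R'].T@c['t'],d
def onz(c,u,v,z):
    o,d=ray(c,u,v); return o+d*(z-o[2])/d[2]
def proj(c,p):
    q=c['R']@np.array(p,float)+c['t']; return c['f']*q[:2]/q[2]+[c['cx'],c['cy']]
def tri(*obs):
    A=np.zeros((3,3));b=np.zeros(3)
    for c,u,v in obs:
        o,d=ray(c,u,v); d=d/np.linalg.norm(d); M=np.eye(3)-np.outer(d,d); A+=M;b+=M@o
    return np.linalg.solve(A,b)
E
python3 - <<'E'
from h import *
for n in ('scene','side','wrist'):
    c=snap(n,n+'0.png'); print(n,c['fovy'],-c['R'].T@c['t'],c['R'][2])
print(sense(),tip_reach)
a=[cv2.imread(f'pics/{n}0.png') for n in('scene','side')]
cv2.imwrite('pics/both.png',np.vstack([x for x in a])[:, :])
E
```

```text
pics
scene 42.94377173040786 [ 1.24984378 -0.47817708  1.30686708] [-0.53525071  0.32032055 -0.78160183]
side 44.12197105248944 [-0.44603968  0.86723611  1.15249145] [ 0.56528354 -0.53121969 -0.63107857]
wrist 66.54921086939903 [ 0.1268918  -0.61738271  0.38314863] [ 0.26538104  0.08927369 -0.96000162]
{'time_s': 0.15, 'joints': array([-5.65745024e+01,  2.20799742e+01,  3.98990969e-01, -2.09502166e-02,
       -6.84135968e+01, -1.48154163e+01]), 'joint_velocities': array([ 0.04755146, -0.10812062,  0.24803974,  0.08912806, -0.03930832,
        0.06669155]), 'effort': array([-2.30469377e-04, -3.91051555e+01,  1.87585831e+01,  4.22237903e+00,
        1.23448251e-02, -1.55522243e-04]), 'tcp_pos': array([ 0.19932207, -0.59191377,  0.24072529]), 'ee_rot': array([[-9.47755256e-01, -3.18997781e-01, -6.25527199e-04],
       [-3.18998380e-01,  9.47753968e-01,  1.56497820e-03],
       [ 9.36213127e-05,  1.68275848e-03, -9.99998580e-01]]), 'wrist_force': array([-0.57234357, -0.43957387,  0.65048027]), 'moment': array([-0.03634156,  0.0628445 ,  0.06472776]), 'gripper_force': 0.0, 'gripper_width': 1.000169345286022} 0.019
```

View pics/scene0.png

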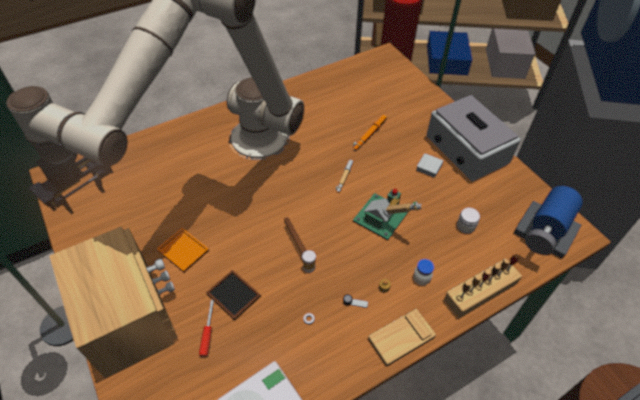

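View pics/side0.png

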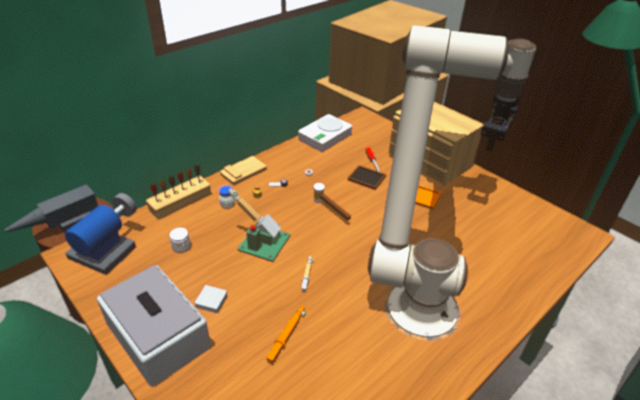

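Scene view: stand at (383,213), with the light-wood stick leaning out to the ring near (418,207). Mallet head is at (309,259), its handle end at (288,221). The black tray with dark wooden rim is at (234,294).

Look-alikes:
- **Sticks:** orange at (370,132), which is excluded; a small light one lying at (345,175); and the larger light one in the stand, which is the one meant.
- **Trays:** orange at (184,250) and dark wooden at (234,294). The dark one is meant.

I'll confirm these in an enlarged crop.

Run:
```python
from h import *
a=load('scene0.png')['pixels'];b=load('side0.png')['pixels']
z=lambda im,x,y,w,h,W,H:cv2.resize(im[y:y+h,x:x+w],(W,H),interpolation=cv2.INTER_CUBIC)
top=np.hstack([z(a,340,175,100,75,400,300),z(b,220,180,100,75,400,300)])
bot=np.hstack([z(a,270,210,60,75,240,300),z(a,200,260,70,60,350,300),z(b,300,170,70,100,210,300)])
cv2.imwrite('pics/crop.png',np.vstack([top,bot]))
```

```text
(no output)
```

View pics/crop.png

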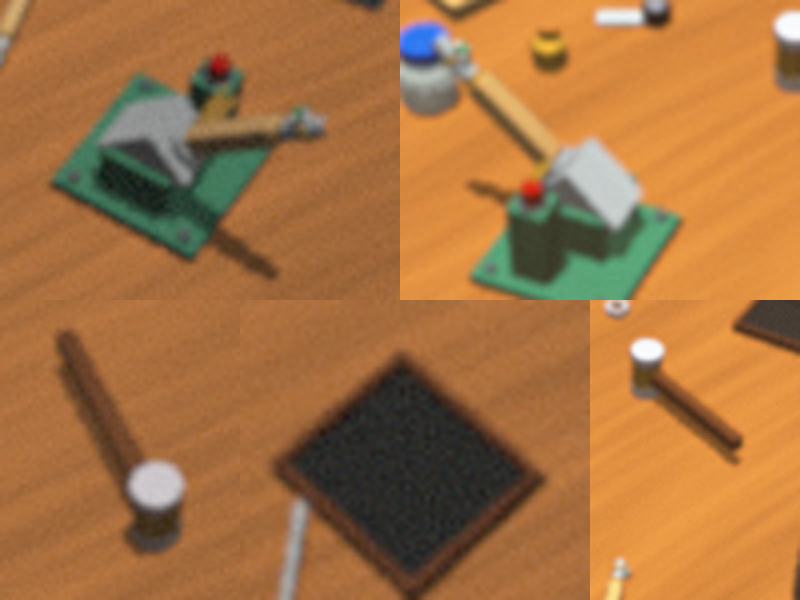

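The crops confirm the choices: a light stick with green stones in the stand, red peg at scene (395,190.5) and side (253,227), and the mallet and dark wooden tray as named. Next I'll compute poses.

Run:
```python
from h import *
np.set_printoptions(precision=4,suppress=True)
a=load('scene0.png');b=load('side0.png')
print('peg',onz(a,395,189.8,.104),onz(b,253,226.5,.104))
C=[onz(a,340+u/4,175+v/4,.012) for u,v in((52,183),(140,73),(192,260))]
print('plate',C, np.linalg.norm(C[0]-C[1]),np.linalg.norm(C[0]-C[2]))
d=C[2]-C[0];print('ang left->bottom',np.degrees(np.arctan2(d[1],d[0]))); d=C[1]-C[0];print('left->top',np.degrees(np.arctan2(d[1],d[0])))
print('tip',tri((a,419.5,206.2),(b,230,190.5)))
print('head',onz(a,309.25,256.2,.064),onz(b,319,186.7,.064))
print('hend',onz(a,286.5,219.5,.040),onz(b,349.3,216.3,.040))
T=[onz(a,u,v,.014) for u,v in((232.6,271),(261,296),(234.4,319.4),(207,293.4))]
print('tray',np.mean(T,0),T)
for n,u,v in(('jar',425,267),('can',469,213),('gauge',309,318),('loupe',355,300),('brass',384,286),('block',430,164)):print(n,onz(a,u,v,.03))
```

```text
peg [0.511  0.2239 0.104 ] [0.5089 0.2267 0.104 ]
plate [array([0.4924, 0.0895, 0.012 ]), array([0.434 , 0.2119, 0.012 ]), array([0.607 , 0.1437, 0.012 ])] 0.1356772491570374 0.12674698254285685
ang left->bottom 25.319640411470612
left->top 115.5260540532346
tip [0.6346 0.216  0.166 ]
head [ 0.5667 -0.1092  0.064 ] [ 0.5601 -0.1026  0.064 ]
hend [ 0.4033 -0.0982  0.04  ] [ 0.3939 -0.0911  0.04  ]
tray [ 0.5441 -0.3408  0.014 ] [array([ 0.4725, -0.3126,  0.014 ]), array([ 0.5863, -0.2762,  0.014 ]), array([ 0.614 , -0.3699,  0.014 ]), array([ 0.5034, -0.4045,  0.014 ])]
jar [0.7469 0.1747 0.03  ]
can [0.6586 0.4151 0.03  ]
gauge [ 0.7183 -0.1951  0.03  ]
loupe [ 0.7349 -0.0585  0.03  ]
brass [0.7388 0.036  0.03  ]
block [0.4313 0.4366 0.03  ]
```

```bash
cat >> h.py <<'E'
from scipy.spatial.transform import Rotation as Ro
np.set_printoptions(precision=3,suppress=True)
def frame(yaw,tilt=0):
    """tool down, tool x pointing -(yaw) heading; tilt: tool z leans toward heading by tilt deg"""
    y=np.radians(yaw);t=np.radians(tilt);h=np.array([np.cos(y),np.sin(y),0]);k=np.array([0,0,1.])
    z=np.sin(t)*h-np.cos(t)*k; Y=np.array([-np.sin(y),np.cos(y),0]); return np.c_[np.cross(Y,z),Y,z]
def delta(p,R):
    s=sense();R0=s['ee_rot'];return np.r_[Ro.from_matrix(R0.T@R).as_rotvec(),100*R0.T@(np.array(p)-s['tcp_pos'])]
E
python3 - <<'E'
from h import *
a=load('scene0.png')
print('box',[onz(a,u,v,0) for u,v in((172,342),(75,398))],[onz(a,u,v,.2) for u,v in((126,232),(52,265),(165,318))])
print(frame(-4))
print(delta([.5205,-.103,.2],frame(-4)))
E
```

```text
box [array([ 0.584, -0.539,  0.   ]), array([ 0.603, -0.798,  0.   ])] [array([ 0.337, -0.531,  0.2  ]), array([ 0.345, -0.721,  0.2  ]), array([ 0.622, -0.524,  0.2  ])]
[[-0.998  0.07   0.   ]
 [ 0.07   0.998 -0.   ]
 [-0.     0.    -1.   ]]
[  0.002  -0.      0.394 -46.036  36.085   4.129]
```

>>> {"api": "arm_command", "payload": {"deltas": [[0,0,0,0,4,0,-1],[0,0,0,0,8,0,-1],[0,0,0.05,-2,11.5,0,-1],[0,0,0.1,-5,14.5,0.5,-1],[0,0,0.15,-8.5,17,1,-1],[0,0,0.2,-12,19,1,-1],[0,0,0.25,-15.5,21,1.5,-1],[0,0,0.3,-19,23,2,-1]]}}

```text
time_s: 0.82
tcp_pos: [0.3068, -0.312, 0.2218]
ee_rot: [[-1.0, -0.022, 0.001], [-0.022, 1.0, -0.001], [-0.001, -0.001, -1.0]]
wrist_force: [0.9, 0.0, 0.3]
gripper_width: 1.002
gripper_force: 0.0
```

Run:
```python
from h import *
print(sense()['tcp_pos'],sense()['time_s'],delta([.5205,-.103,.18],frame(-4)))
```

```text
[ 0.307 -0.312  0.222] 0.8167 [ -0.      0.001   0.092 -21.815  20.425   4.196]
```

>>> {"api": "arm_command", "payload": {"deltas": [[0,0,0.01,-2.7,2.6,0.5,-1],[0,0,0.02,-5.4,5.1,1,-1],[0,0,0.04,-8.2,7.7,1.6,-1],[0,0,0.05,-11,10.2,2.1,-1],[0,0,0.07,-13.7,12.8,2.6,-1],[0,0,0.08,-16.5,15.3,3.2,-1],[0,0,0.09,-19.2,17.9,3.7,-1],[0,0,0.092,-21.8,20.4,4.2,-1]]}}

```text
time_s: 1.48
tcp_pos: [0.52, -0.1026, 0.1791]
ee_rot: [[-0.998, 0.067, -0.0], [0.067, 0.998, 0.0], [0.0, -0.0, -1.0]]
wrist_force: [0.0, 0.0, 0.1]
gripper_width: 0.998
gripper_force: 0.0
```

Run:
```python
from h import *
c=snap('wrist','w1.png'); print(sense()['tcp_pos'],-c['R'].T@c['t'])
```

```text
[ 0.524 -0.1    0.178] [ 0.444 -0.098  0.322]
```

View pics/w1.png

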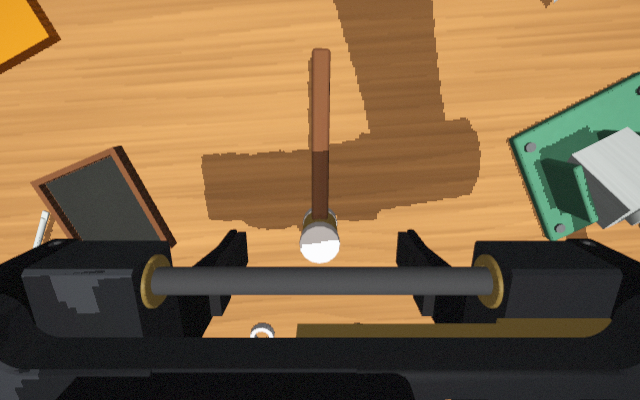

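Wrist view: the mallet head's white top is at about (320,243), and the handle runs straight up the image to its end at (320,49). It lies midway between the jaws.

Run:
```python
from h import *
c=load('w1.png')
im=c['pixels'];m=(im.min(2)>190)[215:270,285:355].astype('uint8');n,l,st,ce=cv2.connectedComponentsWithStats(m);i=1+np.argmax(st[1:,4]);print(st[i],ce[i]+[285,215])
h=onz(c,320,243,.064);e=onz(c,320.7,50,.042);n=onz(c,320,200,.042)
d=h-e;d[2]=0;print(h,e,n,np.linalg.norm(d),np.degrees(np.arctan2(d[1],d[0])))
y=np.degrees(np.arctan2(d[1],d[0]));d/=np.linalg.norm(d)
g=h-.043*d;g[2]=.032;print(g,delta(g,frame(y)))
```

```text
[ 15  25  40  24 680] [320.526 250.71 ]
[ 0.562 -0.108  0.064] [ 0.396 -0.096  0.042] [ 0.527 -0.106  0.042] 0.16587277884817075 -4.090541382021878
[ 0.519 -0.105  0.032] [ 0.     0.003  0.008  0.55  -0.583 14.613]
```

>>> {"api": "arm_command", "payload": {"deltas": [[0,0,0.008,0.3,-0.5,3.5,-1],[0,0,0.008,0.4,-0.6,7,-1],[0,0,0.008,0.4,-0.6,10.5,-1],[0,0,0.008,0.4,-0.6,13,-1],[0,0,0.008,0.4,-0.6,14.5,-1],[0,0,0.008,0.4,-0.6,14.6,0],[0,0,0.008,0.4,-0.6,14.6,1],[0,0,0.008,0.4,-0.6,14.6,1]]}}

```text
time_s: 2.2
tcp_pos: [0.5155, -0.1101, 0.0345]
ee_rot: [[-0.997, 0.075, 0.002], [0.075, 0.997, -0.0], [-0.002, 0.0, -1.0]]
wrist_force: [-0.5, 0.7, 0.6]
gripper_width: 0.852
gripper_force: 0.0
```

>>> {"api": "arm_command", "payload": {"deltas": [[0,0,0,0,0,0,1],[0,0,0,0,0,0,1],[0,0,0,0,0,0,1],[0,0,0,0,0,0,1]]}}

```text
time_s: 2.53
tcp_pos: [0.515, -0.11, 0.0344]
ee_rot: [[-0.997, 0.075, 0.002], [0.075, 0.997, 0.0], [-0.002, 0.0, -1.0]]
wrist_force: [0.2, -0.6, 0.3]
gripper_width: 0.556
gripper_force: 0.0
```

>>> {"api": "arm_command", "payload": {"deltas": [[0,0,0,-0.4,0.5,0.2,1],[0,0,0,-0.4,0.5,0.2,1],[0,0,0,-0.4,0.5,0.2,1],[0,0,0,-0.4,0.5,0.2,1],[0,0,0,-0.4,0.5,0.2,1],[0,0,0,-0.4,0.5,0.2,1],[0,0,0,-0.4,0.5,0.2,1],[0,0,0,-0.4,0.5,0.2,1]]}}

```text
time_s: 3.2
tcp_pos: [0.5189, -0.1054, 0.0314]
ee_rot: [[-0.997, 0.075, -0.0], [0.075, 0.997, 0.0], [0.0, 0.0, -1.0]]
wrist_force: [-0.9, 0.7, -0.2]
gripper_width: 0.179
gripper_force: 29.9
```

>>> {"api": "arm_command", "payload": {"deltas": [[0,0,0,0,0,-2,1],[0,0,0,0,0,-5,1],[0,0,0,0,0,-9,1],[0,0,0,0,1,-12.5,1],[0,0,0,1,4,-15,1],[0,0,0,2,7,-17,1],[0,0,0,3,10,-19,1],[0,0,0,4,12,-20,1]]}}

```text
time_s: 3.87
tcp_pos: [0.488, 0.0191, 0.2336]
ee_rot: [[-0.997, 0.074, 0.003], [0.075, 0.997, 0.001], [-0.003, 0.001, -1.0]]
wrist_force: [0.9, 0.0, -2.5]
gripper_width: 0.177
gripper_force: 30.0
```

>>> {"api": "arm_command", "payload": {"deltas": [[0,0,0,0.5,1,0,1],[0,0,0,1,1.5,0,1],[0,0,0,1,1.5,0,1],[0,0,0,1,1.5,0,1]]}}

```text
time_s: 4.2
tcp_pos: [0.4784, 0.0323, 0.2302]
ee_rot: [[-0.997, 0.075, -0.003], [0.075, 0.997, -0.001], [0.003, -0.001, -1.0]]
wrist_force: [0.0, -0.1, -3.7]
gripper_width: 0.18
gripper_force: 30.0
```

Run:
```python
from h import *
c=snap('wrist','w2.png'); print(sense()['tcp_pos'],-c['R'].T@c['t'])
```

```text
[0.479 0.032 0.23 ] [0.403 0.038 0.373]
```

View pics/w2.png

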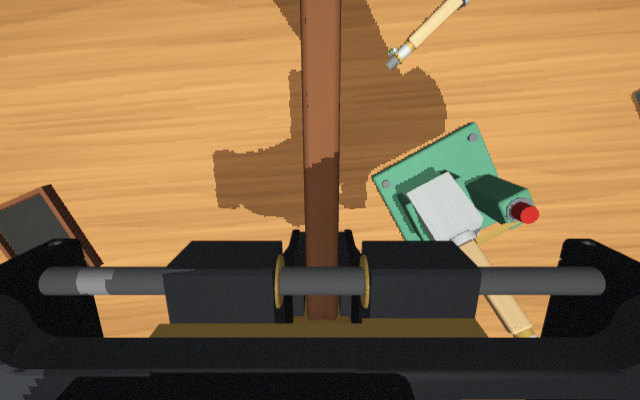

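Wrist view 2: peg top is near (529,214). Plate corners are (373,178) and (475,124). The stick's handle runs from the block at (462,240) down past the jaw at (525,330).

Run:
```python
from h import *
c=load('w2.png');im=c['pixels'].astype(int)
m=((im[:,:,2]>150)&(im[:,:,1]<70)&(im[:,:,0]<70)).astype('uint8');m[:,:450]=0
n,l,st,ce=cv2.connectedComponentsWithStats(m);i=1+np.argmax(st[1:,4]);print(st[i],ce[i])
m2=((im[:,:,2]>205)&(im[:,:,1]<70)&(l==i));ys,xs=np.nonzero(m2);print(xs.min(),xs.max(),ys.min(),ys.max(),xs.mean(),ys.mean())
p=onz(c,529.5,214,.104);print('peg',p)
A=onz(c,373,178,.012);B=onz(c,475,123,.012);d=B-A
print(A,B,np.linalg.norm(d),np.degrees(np.arctan2(d[1],d[0]))-90)
for yaw in (24,25.3,26.6):
    e=np.array([np.cos(np.radians(yaw)),np.sin(np.radians(yaw)),0]);f=np.array([-e[1],e[0],0])
    O=(A+B)/2+.065*e-.019*f;O[2]=0
    print(yaw,'O',O,'pegpred',O+.015*e+.06*f)
    for s in range(2):
        pass
    # stick axis lateral: handle edges at mid-height, expected pixel for y=0 line points
    for mx in (.0,.01,.02): print(mx,[proj(c,O+(mx+.7071*t)*e+np.array([0,0,.074+.7071*t])).round(0) for t in(.006,.07)],[proj(load('scene0.png'),O+(mx+.1*1)*e+np.array([0,0,.174])).round(1)])
```

```text
[520 206  19  17 240] [529.087 214.433]
521 538 207 222 529.3698630136986 214.87214611872147
peg [0.51  0.223 0.104]
[0.486 0.092 0.012] [0.43  0.211 0.012] 0.1312003022240922 25.196945808372035
24 O [0.525 0.161 0.   ] pegpred [0.515 0.222 0.   ]
0.0 [array([452., 227.]), array([490., 286.])] [array([413.2, 202.2])]
0.01 [array([456., 235.]), array([494., 294.])] [array([416.3, 203.8])]
0.02 [array([459., 243.]), array([498., 302.])] [array([419.4, 205.5])]
25.3 O [0.525 0.162 0.   ] pegpred [0.513 0.223 0.   ]
0.0 [array([454., 227.]), array([493., 285.])] [array([413.9, 201.4])]
0.01 [array([458., 235.]), array([497., 293.])] [array([417.1, 203. ])]
0.02 [array([461., 243.]), array([501., 301.])] [array([420.2, 204.6])]
26.6 O [0.525 0.164 0.   ] pegpred [0.512 0.224 0.   ]
0.0 [array([455., 227.]), array([496., 284.])] [array([414.7, 200.6])]
0.01 [array([459., 234.]), array([500., 292.])] [array([417.9, 202.2])]
0.02 [array([463., 242.]), array([504., 300.])] [array([421. , 203.7])]
```

Run:
```python
from h import *
print(delta([.470,.204,.225],frame(25.3)), delta([.470,.204,.165],frame(25.3)))
```

```text
[-0.001 -0.003 -0.518  2.18  17.072  0.513] [-0.001 -0.003 -0.518  2.165 17.08   6.513]
```

>>> {"api": "arm_command", "payload": {"deltas": [[0,0,-0.08,0.3,2.8,0,1],[0,0,-0.18,0.7,5.8,0,1],[0,0,-0.28,1.2,9,0,1],[0,0,-0.38,1.6,12.2,0,1],[0,0,-0.46,1.9,15,0.3,1],[0,0,-0.518,2.2,17.1,0.5,1],[0,0,-0.518,2.2,17.1,3,1],[0,0,-0.518,2.2,17.1,6,1]]}}

```text
time_s: 4.92
tcp_pos: [0.4721, 0.2066, 0.172]
ee_rot: [[-0.903, -0.429, 0.004], [-0.429, 0.903, 0.003], [-0.005, 0.001, -1.0]]
wrist_force: [-0.2, -0.6, -3.5]
gripper_width: 0.179
gripper_force: 30.0
```

>>> {"api": "arm_command", "payload": {"deltas": [[0,0,0,0,0,0,1],[0,0,0,0,0,0,1],[0,0,0,0,0,0,1]]}}

```text
time_s: 5.17
tcp_pos: [0.4715, 0.2048, 0.1724]
ee_rot: [[-0.904, -0.428, 0.001], [-0.428, 0.904, -0.0], [-0.001, -0.001, -1.0]]
wrist_force: [0.4, 0.6, -1.2]
gripper_width: 0.179
gripper_force: 30.0
```

Run:
```python
from h import *
a=snap('scene','s1.png')['pixels'];b=snap('side','d1.png')['pixels']
z=lambda im,x,y,w,h,W,H:cv2.resize(im[y:y+h,x:x+w],(W,H),interpolation=cv2.INTER_CUBIC)
cv2.imwrite('pics/c2.png',np.hstack([z(a,340,140,100,100,400,400),z(b,210,170,100,100,400,400)]))
print(delta([.470,.204,.155],frame(25.3)))
```

```text
[ 0.     0.003  0.001  0.202 -0.055  1.829]
```

View pics/c2.png

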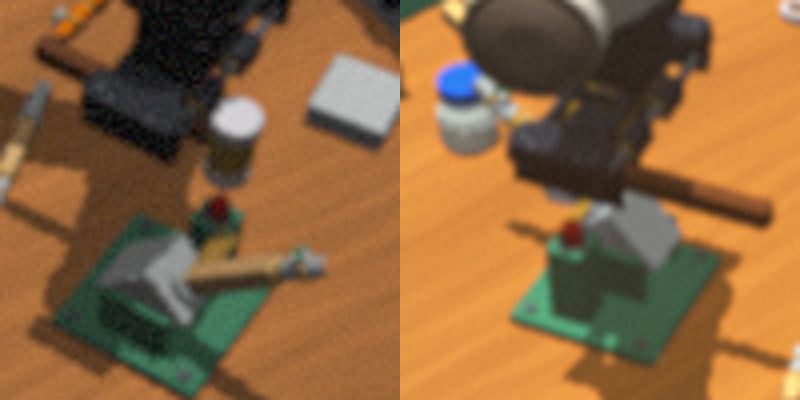

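The mallet head is above and beyond the peg in the scene crop, with its top at about (399,169.5) full-frame. I'll check its plan position.

Run:
```python
from h import *
a=load('s1.png'); print(onz(a,340+237/4,140+118/4,.205),onz(a,340+219/4,140+208/4,.104), onz(a,340+230/4,140+176/4,.140))
```

```text
[0.516 0.22  0.205] [0.518 0.218 0.104] [0.518 0.223 0.14 ]
```

>>> {"api": "arm_command", "payload": {"deltas": [[0,0,0,0.1,0,1.2,1],[0,0,0,0.1,0,2.8,1],[0,0,0,0.1,0,4.4,1],[0,0,0,0.1,0,5.6,1],[0,0,0,0.1,0,6,1],[0,0,0,0.1,0,6,1]]}}

```text
time_s: 5.77
tcp_pos: [0.468, 0.2036, 0.1126]
ee_rot: [[-0.904, -0.428, -0.003], [-0.428, 0.904, -0.002], [0.003, -0.001, -1.0]]
wrist_force: [-5.4, -0.9, 2.8]
gripper_width: 0.179
gripper_force: 30.0
```

Run:
```python
from h import *
a=snap('scene','s2.png')['pixels'];b=snap('side','d2.png')['pixels']
z=lambda im,x,y,w,h,W,H:cv2.resize(im[y:y+h,x:x+w],(W,H),interpolation=cv2.INTER_CUBIC)
cv2.imwrite('pics/c3.png',np.hstack([z(a,360,150,66,66,400,400),z(b,220,190,66,66,400,400)]))
print(sense()['wrist_force'],sense()['moment'])
```

```text
[-2.578 -2.617  1.102] [-0.456  0.788 -0.044]
```

View pics/c3.png

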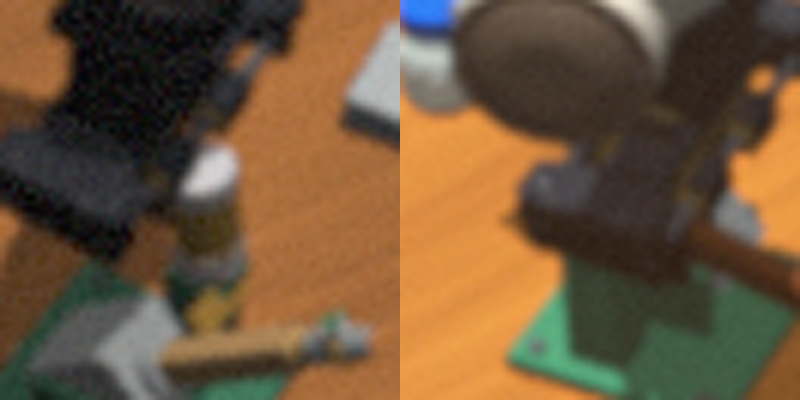

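>>> {"api": "arm_command", "payload": {"deltas": [[0,0,0,0,0,-1,1],[0,0,0,0,0,-3,1],[0,0,0,0,0,-6,1],[0,0,0,0,0,-9,1],[0,0,0,0,0,-11,1],[0,0,0,0,0,-11,1],[0,0,0,0,0,-11,1]]}}

```text
time_s: 6.45
tcp_pos: [0.4701, 0.2054, 0.2237]
ee_rot: [[-0.904, -0.428, 0.004], [-0.428, 0.904, 0.004], [-0.005, 0.002, -1.0]]
wrist_force: [0.3, 0.3, -4.0]
gripper_width: 0.178
gripper_force: 30.0
```

Run:
```python
from h import *
snap('scene','s3.png');snap('side','d3.png')
for f,(x,y) in (('scene0.png',(395,190)),('s1.png',(395,190)),('s3.png',(395,190)),('side0.png',(253,227)),('d1.png',(253,227)),('d3.png',(253,227))):
    c=load(f);im=c['pixels'].astype(int)[y-12:y+12,x-12:x+12]
    m=(im[:,:,2]>1.8*im[:,:,1]+25)&(im[:,:,0]<.7*im[:,:,2])&(im[:,:,1]<.45*im[:,:,2]);ys,xs=np.nonzero(m);print(f,len(xs),xs.mean()+x-12,ys.mean()+y-12,proj(c,[.511,.224,.102]),proj(c,[.511,.224,.090]))
    h=[p for p in zip(*np.nonzero(np.ones(1)))]
print(sense()['tcp_pos'],sense()['wrist_force'])
```

```text
scene0.png 19 394.42105263157896 190.89473684210526 [394.946 190.202] [394.47  192.666]
s1.png 9 394.1111111111111 190.88888888888889 [394.946 190.202] [394.47  192.666]
s3.png 11 394.0 193.0 [394.946 190.202] [394.47  192.666]
side0.png 18 252.44444444444446 227.11111111111111 [253.34  226.246] [253.553 229.06 ]
d1.png 13 252.38461538461536 227.3846153846154 [253.34  226.246] [253.553 229.06 ]
d3.png 9 252.44444444444446 229.66666666666666 [253.34  226.246] [253.553 229.06 ]
[0.469 0.204 0.221] [-0.093  0.802 -2.711]
```

The red blob moved down 2–2.4 px in both views, which matches the peg being fully down. Next I'll measure how far the mallet tilted in the grip so I can set it down flat.

Run:
```python
from h import *
a=load('s3.png');b=load('d3.png')
z=lambda im,x,y,w,h,W,H:cv2.resize(im[y:y+h,x:x+w],(W,H),interpolation=cv2.INTER_CUBIC)
cv2.imwrite('pics/c4.png',np.hstack([z(a['pixels'],330,120,100,100,400,400),z(b['pixels'],230,150,100,100,400,400)]))
e=np.array([np.cos(np.radians(25.3)),np.sin(np.radians(25.3)),0]);p=sense()['tcp_pos']
for t in (0,10,20):
    r=np.radians(t);d=e*np.cos(r)+[0,0,np.sin(r)];u=-e*np.sin(r)+[0,0,np.cos(r)]
    print(t,(proj(a,p-.125*d)-[330,120])*4,(proj(b,p-.125*d)-[230,150])*4+[400,0],(proj(a,p+.045*d+.032*u)-[330,120])*4)
```

```text
0 [79.883 78.888] [695.931 248.788] [283.851 144.789]
10 [ 80.467 100.26 ] [693.267 270.654] [277.489 133.982]
20 [ 85.194 122.619] [685.993 290.041] [269.424 123.601]
```

View pics/c4.png

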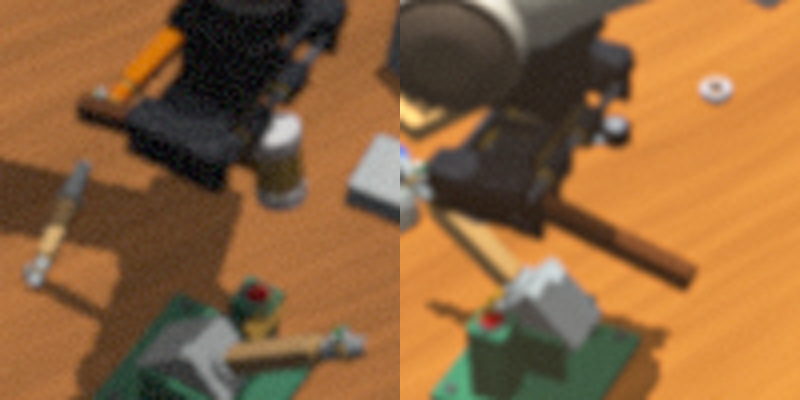

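Tilt is about 11° head up: handle end at (83,105) and (690,275) in the crops. The peg is visibly down. I'll carry the mallet back to its old spot and level it with the tool.

Run:
```python
from h import *
print(delta([.519,-.105,.15],frame(-4,-11)))
```

```text
[ -0.049   0.186   0.51    8.672 -30.114   7.078]
```

>>> {"api": "arm_command", "payload": {"deltas": [[0,0,0.05,0.8,-3,-0.5,1],[0,0,0.12,2,-7,-0.5,1],[-0.01,0.03,0.2,3.2,-11,-0.5,1],[-0.02,0.06,0.28,4.4,-15,0,1],[-0.03,0.1,0.36,5.5,-19,1,1],[-0.04,0.13,0.43,6.7,-23,3,1],[-0.045,0.16,0.48,7.8,-27,5,1],[-0.049,0.186,0.51,8.7,-30.1,7,1]]}}

```text
time_s: 7.22
tcp_pos: [0.5188, -0.1009, 0.1533]
ee_rot: [[-0.979, 0.071, -0.19], [0.07, 0.997, 0.014], [0.191, 0.0, -0.982]]
wrist_force: [1.6, 0.3, -2.8]
gripper_width: 0.177
gripper_force: 30.0
```

>>> {"api": "arm_command", "payload": {"deltas": [[0,0,0,0,0,0,1],[0,0,0,0,0,0,1],[0,0,0,0,0,0,1]]}}

```text
time_s: 7.47
tcp_pos: [0.5183, -0.099, 0.1536]
ee_rot: [[-0.979, 0.069, -0.191], [0.068, 0.998, 0.013], [0.192, -0.0, -0.981]]
wrist_force: [-0.0, -0.2, -2.8]
gripper_width: 0.183
gripper_force: 30.0
```

Run:
```python
from h import *
print(sense()['tcp_pos'],sense()['wrist_force'],delta([.519,-.105,.034],frame(-4,-11)))
```

```text
[ 0.518 -0.099  0.154] [-0.036 -0.205 -2.774] [-0.    -0.001  0.    -2.405 -0.596 11.717]
```

>>> {"api": "arm_command", "payload": {"deltas": [[0,0,0,-0.6,0,3,1],[0,0,0,-1.2,0,6,1],[0,0,0,-1.8,0,9,1],[0,0,0,-2.2,0,10.8,1],[0,0,0,-2.4,0,11.5,1],[0,0,0,-2.4,0,11.8,1],[0,0,0,-2.4,0,12,1],[0,0,0,-2.4,0,12,1]]}}

```text
time_s: 8.13
tcp_pos: [0.5205, -0.0982, 0.0339]
ee_rot: [[-0.98, 0.067, -0.186], [0.066, 0.998, 0.013], [0.187, 0.001, -0.982]]
wrist_force: [-0.4, -0.8, -2.9]
gripper_width: 0.177
gripper_force: 30.0
```

>>> {"api": "arm_command", "payload": {"deltas": [[0,0,0,0,0,0.2,1],[0,0,0,-0.1,0,0.4,1],[0,0,0,-0.1,0,0.4,1]]}}

```text
time_s: 8.38
tcp_pos: [0.5201, -0.0987, 0.029]
ee_rot: [[-0.98, 0.069, -0.187], [0.067, 0.998, 0.013], [0.188, 0.001, -0.982]]
wrist_force: [-0.3, -0.5, -2.6]
gripper_width: 0.178
gripper_force: 30.0
```

>>> {"api": "arm_command", "payload": {"deltas": [[0,0,0,0,0,0.2,1],[0,0,0,-0.1,0,0.4,1],[0,0,0,-0.1,0,0.4,1]]}}

```text
time_s: 8.63
tcp_pos: [0.5188, -0.0989, 0.0264]
ee_rot: [[-0.979, 0.068, -0.192], [0.067, 0.998, 0.013], [0.192, -0.0, -0.981]]
wrist_force: [-5.1, 1.9, 11.5]
gripper_width: 0.179
gripper_force: 30.0
```

Contact. Now opening.

>>> {"api": "arm_command", "payload": {"deltas": [[0,0,0,0,0,0,-0.5],[0,0,0,0,0,0,-1],[0,0,0,0,0,0,-1],[0,0,0,0,0,0,-1],[0,0,0,0,0,0,-1],[0,0,0,0,0,0,-1],[0,0,0,0,0,0,-1],[0,0,0,0,0,0,-1]]}}

```text
time_s: 9.3
tcp_pos: [0.52, -0.0988, 0.0243]
ee_rot: [[-0.98, 0.069, -0.189], [0.067, 0.998, 0.013], [0.189, 0.0, -0.982]]
wrist_force: [0.0, 0.5, 0.4]
gripper_width: 0.703
gripper_force: 0.0
```

Run:
```python
from h import *
print(sense()['tcp_pos'],delta([.519-.03,-.099,.19],frame(-4,0)))
```

```text
[ 0.52  -0.099  0.024] [  0.     -0.19    0.001   6.172  -0.231 -15.687]
```

>>> {"api": "arm_command", "payload": {"deltas": [[0,0,0,0.4,0,-2,-1],[0,0,0,1,0,-5,-1],[0,0,0,1.7,0,-9,-1],[0,0,0,2.5,0,-13,-1],[0,0,0,3.3,0,-17,-1],[0,0,0,4,0,-21,-1],[0,0,0,4.2,0,-22,-1]]}}

```text
time_s: 9.88
tcp_pos: [0.5232, -0.0994, 0.2557]
ee_rot: [[-0.982, 0.068, -0.176], [0.067, 0.998, 0.012], [0.176, -0.0, -0.984]]
wrist_force: [0.6, -0.2, -0.1]
gripper_width: 1.0
gripper_force: 0.0
```

Run:
```python
from h import *
s=snap('scene','s4.png');print(sense()['tcp_pos'])
im=s['pixels'].astype(int)[235:280,285:335];ys,xs=np.nonzero(im.min(2)>150);print(xs.mean()+285,ys.mean()+235,len(xs),load('scene0.png') ['pixels'][235:280,285:335].min(2).__gt__(150).nonzero()[0].mean()+235)
G=np.array([.574,.186,.1115]);F=frame(25.3,45);print(F)
print(delta(G-.1*F[:,2],F))
```

```text
[ 0.523 -0.099  0.255]
nan nan 0 255.7117117117117
[[-0.639 -0.427  0.639]
 [-0.302  0.904  0.302]
 [-0.707  0.    -0.707]]
[-0.158 -0.941 -0.505  1.684 25.348  7.697]<stdin>:3: RuntimeWarning: Mean of empty slice.
  ret = ret.dtype.type(ret / rcount)
```

>>> {"api": "arm_command", "payload": {"deltas": [[-0.015,-0.09,-0.05,0.2,2.5,0,-1],[-0.03,-0.19,-0.1,0.4,5,0,-1],[-0.045,-0.28,-0.15,0.6,7.5,0.3,-1],[-0.06,-0.38,-0.2,0.8,10,0.7,-1],[-0.08,-0.47,-0.25,1,13,1,-1],[-0.095,-0.57,-0.3,1.2,16,1.5,-1],[-0.11,-0.66,-0.35,1.3,19,2,-1],[-0.125,-0.75,-0.4,1.4,22,3,-1]]}}

```text
time_s: 10.6
tcp_pos: [0.5192, 0.1068, 0.227]
ee_rot: [[-0.817, -0.306, 0.489], [-0.24, 0.951, 0.193], [-0.524, 0.04, -0.851]]
wrist_force: [2.0, -2.0, 0.9]
gripper_width: 0.995
gripper_force: 0.0
```

Run:
```python
from h import *
G=np.array([.574,.186,.1115]);F=frame(25.3,45)
print(sense()['tcp_pos'],delta(G-.1*F[:,2],F))
b=load('side0.png')['pixels'].astype(int);d=snap('side','d4.png')['pixels'].astype(int)
for im in(b,d):
    ys,xs=np.nonzero(im[165:225,300:335].min(2)>170);print(len(xs),xs.mean()+300,ys.mean()+165)
```

```text
[0.519 0.107 0.227] [-0.05  -0.23  -0.128  1.919  4.764  4.309]
79 316.8101265822785 183.30379746835445
224 319.54910714285717 169.60714285714286
```

>>> {"api": "arm_command", "payload": {"deltas": [[-0.02,-0.09,-0.05,0.7,1.8,1.5,-1],[-0.04,-0.18,-0.1,1.4,3.5,3,-1],[-0.05,-0.23,-0.128,1.9,4.8,4.3,-1],[-0.05,-0.23,-0.128,1.9,4.8,4.3,-1],[-0.05,-0.23,-0.128,1.9,4.8,4.3,-1]]}}

```text
time_s: 11.07
tcp_pos: [0.5247, 0.0934, 0.1977]
ee_rot: [[-0.708, -0.427, 0.562], [-0.295, 0.902, 0.314], [-0.641, 0.057, -0.765]]
wrist_force: [0.2, -1.0, 0.2]
gripper_width: 0.998
gripper_force: 0.0
```

Run:
```python
from h import *
G=np.array([.574,.186,.1115]);F=frame(25.3,45)
print(sense()['tcp_pos'],sense()['ee_rot'][:,2],delta(G-.1*F[:,2],F))
w=snap('wrist','w5.png');b=snap('scene','s5.png');c=snap('side','d5.png')
z=lambda im,x,y,w,h,W,H:cv2.resize(im[y:y+h,x:x+w],(W,H),interpolation=cv2.INTER_CUBIC)
cv2.imwrite('pics/c5.png',np.vstack([np.hstack([z(w['pixels'],160,80,320,250,430,340),z(b['pixels'],350,160,80,74,370,340)]),np.hstack([z(b['pixels'],270,200,70,45,400,257),z(c['pixels'],290,160,70,45,400,257)])]))
print('G px wrist',(proj(w,G)-[160,80])*430/320,'scene',(proj(b,G)-[350,160])*370/80+[430,0])
```

```text
[0.525 0.093 0.198] [ 0.562  0.314 -0.765] [ 0.042 -0.088 -0.038  0.194  6.167  2.322]
G px wrist [303.67  168.038] scene [648.003 218.887]
```

View pics/c5.png

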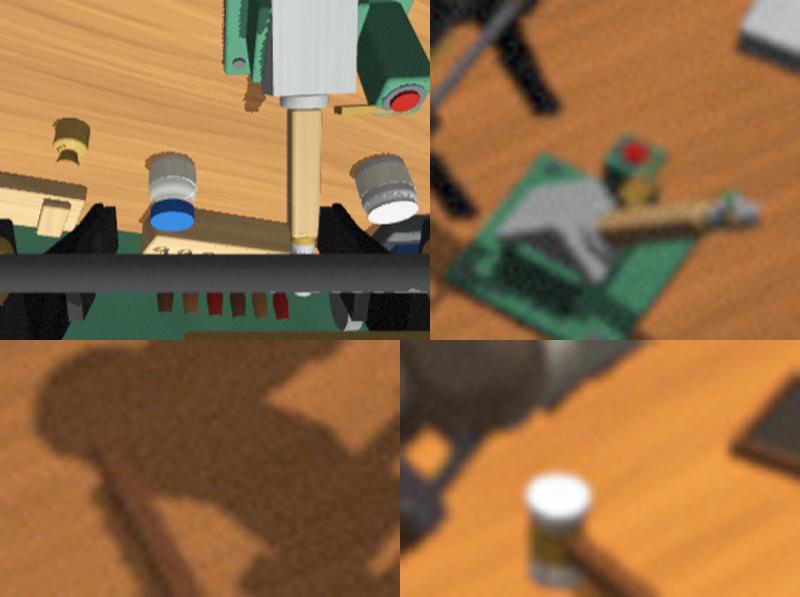

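Everything checks out: the mallet stands upright and released, the peg is down, and the stick's handle is centred on the predicted grip pixel (304,168). The arm stopped about 6 cm short laterally, so I'll continue from there.

>>> {"api": "arm_command", "payload": {"deltas": [[0.01,-0.02,-0.01,0.05,1,0,-1],[0.02,-0.04,-0.02,0.1,2,0.3,-1],[0.03,-0.06,-0.03,0.1,3.2,0.8,-1],[0.042,-0.088,-0.038,0.2,4.5,1.3,-1],[0.042,-0.088,-0.038,0.2,5.6,1.8,-1],[0.042,-0.088,-0.038,0.2,6.2,2.3,-1],[0.042,-0.088,-0.038,0.2,6.2,2.3,-1],[0.042,-0.088,-0.038,0.2,6.2,2.3,-1]]}}

```text
time_s: 11.88
tcp_pos: [0.5176, 0.1268, 0.1623]
ee_rot: [[-0.618, -0.465, 0.633], [-0.291, 0.884, 0.365], [-0.73, 0.041, -0.682]]
wrist_force: [-0.2, -0.3, 0.5]
gripper_width: 1.0
gripper_force: 0.0
```

Run:
```python
from h import *
G=np.array([.574,.186,.1115]);F=frame(25.3,45)
print(sense()['tcp_pos'],sense()['joints'],delta(G-.1*F[:,2],F),delta(G,F))
```

```text
[0.518 0.127 0.162] [ 19.76    7.27  -30.838 -54.459  -9.166 -32.138] [ 0.06   0.033 -0.    -1.834  2.992 -0.781] [ 0.06   0.033 -0.    -1.504  2.397  9.196]
```

Joint 5 is at its limit (-9.14°), so a 45° tilt out here isn't reachable. I'll grasp with a 20° tilt instead, which makes the final tool tilt -25°.

Run:
```python
from h import *
G=np.array([.574,.186,.1115]);F=frame(25.3,20)
print(delta(G-.09*F[:,2]+[0,0,.01],F))
```

```text
[ 0.059  0.469  0.013 -6.305  2.921  0.501]
```

>>> {"api": "arm_command", "payload": {"deltas": [[0,0.07,0,-1.5,0,-1,-1],[0.01,0.15,0,-3,0.3,-1,-1],[0.02,0.23,0,-4.2,0.8,-1,-1],[0.03,0.32,0,-5.3,1.5,-0.5,-1],[0.05,0.4,0.01,-6,2.2,0,-1],[0.059,0.469,0.013,-6.3,2.9,0.5,-1],[0.059,0.469,0.013,-6.3,2.9,0.5,-1],[0.059,0.469,0.013,-6.3,2.9,0.5,-1]]}}

```text
time_s: 12.55
tcp_pos: [0.5491, 0.1766, 0.2113]
ee_rot: [[-0.845, -0.43, 0.317], [-0.405, 0.903, 0.144], [-0.348, -0.007, -0.937]]
wrist_force: [0.8, 0.3, 0.8]
gripper_width: 1.003
gripper_force: 0.0
```

Run:
```python
from h import *
G=np.array([.574,.186,.1115]);F=frame(25.3,20)
print(sense()['tcp_pos'],sense()['joints'],delta(G-.09*F[:,2]+[0,0,.01],F),delta(G,F))
```

```text
[0.549 0.177 0.211] [  35.847   10.202  -26.449    7.187  -33.552 -105.596] [-0.006  0.007  0.005  0.582 -0.209  0.348] [-0.006  0.007  0.005  0.989 -0.152 10.285]
```

>>> {"api": "arm_command", "payload": {"deltas": [[0,0,0,0.5,-0.1,2,-1],[-0.006,0.007,0.005,0.9,-0.1,4.5,-1],[-0.006,0.007,0.005,1,-0.15,7,-1],[-0.006,0.007,0.005,1,-0.15,9,-1],[-0.006,0.007,0.005,1,-0.15,10,-1],[-0.006,0.007,0.005,1,-0.15,10.3,-1],[-0.006,0.007,0.005,1,-0.15,10.3,-1],[-0.006,0.007,0.005,1,-0.15,10.3,-1]]}}

```text
time_s: 13.22
tcp_pos: [0.5705, 0.1837, 0.1074]
ee_rot: [[-0.853, -0.425, 0.304], [-0.398, 0.905, 0.151], [-0.339, 0.008, -0.941]]
wrist_force: [-0.4, -0.5, 0.2]
gripper_width: 1.0
gripper_force: 0.0
```

Run:
```python
from h import *
G=np.array([.574,.186,.1115]);F=frame(25.3,20)
print(sense()['tcp_pos'],sense()['wrist_force'],delta(G,F))
```

```text
[0.571 0.184 0.107] [-0.387 -0.485  0.169] [ 0.007 -0.003 -0.005 -0.525  0.063 -0.251]
```

>>> {"api": "arm_command", "payload": {"deltas": [[0,0,0,-0.5,0,-0.2,1],[0,0,0,-0.5,0,-0.2,1],[0,0,0,-0.5,0,-0.2,1],[0,0,0,-0.5,0,-0.2,1],[0,0,0,-0.5,0,-0.2,1],[0,0,0,-0.5,0,-0.2,1],[0,0,0,-0.5,0,-0.2,1],[0,0,0,-0.5,0,-0.2,1]]}}

```text
time_s: 13.88
tcp_pos: [0.5736, 0.1849, 0.1095]
ee_rot: [[-0.854, -0.425, 0.302], [-0.397, 0.905, 0.15], [-0.337, 0.008, -0.942]]
wrist_force: [-0.7, 0.5, 0.5]
gripper_width: 0.474
gripper_force: 0.0
```

>>> {"api": "arm_command", "payload": {"deltas": [[0,0,0,0,0,0,1],[0,0,0,0,0,0,1],[0,0,0,0,0,0,1],[0,0,0,0,0,0,1],[0,0,0,0,0,0,1],[0,0,0,0,0,0,1]]}}

```text
time_s: 14.38
tcp_pos: [0.5738, 0.1854, 0.1097]
ee_rot: [[-0.853, -0.425, 0.302], [-0.397, 0.905, 0.151], [-0.338, 0.009, -0.941]]
wrist_force: [-1.1, 3.3, 0.4]
gripper_width: 0.227
gripper_force: 29.8
```

Run:
```python
from h import *
s=sense();F=frame(25.3,20);e=np.array([.904,.427,1])*.7071
e/=np.linalg.norm(e);e=np.array([.904*.7071,.427*.7071,.7071])
print(s['tcp_pos'],s['wrist_force'],delta(s['tcp_pos']+.09*e,s['ee_rot']),s['joints'])
```

```text
[0.574 0.185 0.11 ] [-1.082  3.333  0.375] [ 0.     0.     0.    -8.138  0.072 -3.841] [  34.459   20.239  -29.952    7.692  -20.409 -106.17 ]
```

>>> {"api": "arm_command", "payload": {"deltas": [[0,0,0,-0.7,0,-0.35,1],[0,0,0,-1.6,0,-0.75,1],[0,0,0,-2.7,0,-1.3,1],[0,0,0,-3.8,0,-1.8,1],[0,0,0,-5,0,-2.35,1],[0,0,0,-6.2,0,-2.9,1],[0,0,0,-7.3,0,-3.45,1],[0,0,0,-8.2,0,-3.9,1]]}}

```text
time_s: 15.05
tcp_pos: [0.6326, 0.2116, 0.1745]
ee_rot: [[-0.854, -0.425, 0.301], [-0.398, 0.905, 0.149], [-0.336, 0.008, -0.942]]
wrist_force: [-0.1, -0.1, -0.9]
gripper_width: 0.226
gripper_force: 29.8
```

>>> {"api": "arm_command", "payload": {"deltas": [[0,0,0,-0.4,0,-0.2,1],[0,0,0,-0.4,0,-0.2,1],[0,0,0,-0.4,0,-0.2,1]]}}

```text
time_s: 15.3
tcp_pos: [0.6342, 0.2125, 0.1765]
ee_rot: [[-0.854, -0.424, 0.3], [-0.397, 0.906, 0.149], [-0.335, 0.008, -0.942]]
wrist_force: [-0.3, 0.1, -2.0]
gripper_width: 0.225
gripper_force: 29.8
```

Run:
```python
from h import *
s=sense();print(s['tcp_pos'],s['wrist_force'],s['gripper_width'])
b=snap('scene','s6.png');c=snap('side','d6.png')
T=np.array([.5441,-.3408]);az=np.degrees(np.arctan2(T[1],T[0]));
z=lambda im,x,y,w,h,W,H:cv2.resize(im[y:y+h,x:x+w],(W,H),interpolation=cv2.INTER_CUBIC)
cv2.imwrite('pics/c6.png',np.hstack([z(b['pixels'],350,130,100,100,400,400),z(c['pixels'],200,140,100,100,400,400)]))
```

```text
[0.634 0.213 0.176] [-0.317  0.087 -1.957] 0.22514159048176396
```

Run:
```python
from h import *
print('lift',delta([.60,.15,.26],frame(15,-2)))
print(delta([.483,-.309,.2],frame(-28,-25.4)))
```

```text
lift [ 0.035  0.375  0.174  2.569 -4.144 -9.85 ]
[ -0.041   0.723   0.949  32.815 -40.789 -14.547]
```

>>> {"api": "arm_command", "payload": {"deltas": [[0,0.05,0.02,0.1,-0.2,-2,1],[0.01,0.1,0.05,0.5,-0.8,-4,1],[0.015,0.17,0.08,1,-1.5,-6,1],[0.02,0.23,0.11,1.5,-2.3,-7.5,1],[0.03,0.3,0.14,2,-3.2,-9,1],[0.035,0.375,0.174,2.6,-4.1,-9.9,1],[0.035,0.375,0.174,2.6,-4.1,-9.9,1]]}}

```text
time_s: 15.98
tcp_pos: [0.6016, 0.1499, 0.2623]
ee_rot: [[-0.966, -0.257, -0.031], [-0.257, 0.966, -0.008], [0.032, 0.0, -0.999]]
wrist_force: [1.2, 0.3, -1.1]
gripper_width: 0.227
gripper_force: 29.8
```

Run:
```python
from h import *
print(sense()['tcp_pos'],sense()['wrist_force'],delta([.483,-.309,.2],frame(-28,-25.4)),sense()['joints'])
```

```text
[0.602 0.15  0.262] [ 1.183  0.316 -1.064] [ -0.177   0.392   0.733  23.061 -41.299   6.95 ] [  28.714   21.729    3.135   -0.478  -73.174 -103.651]
```

>>> {"api": "arm_command", "payload": {"deltas": [[-0.01,0.03,0.05,1.2,-2,0,1],[-0.03,0.07,0.12,3.2,-5.5,0,1],[-0.05,0.11,0.2,5.2,-9,0.3,1],[-0.07,0.15,0.28,7.2,-12.6,0.8,1],[-0.09,0.19,0.36,9.2,-16.3,1.5,1],[-0.105,0.23,0.43,11.2,-20,2.2,1],[-0.12,0.27,0.5,13.2,-23.6,3,1],[-0.135,0.31,0.57,15.2,-27.2,4,1]]}}

```text
time_s: 16.65
tcp_pos: [0.5226, -0.1502, 0.2259]
ee_rot: [[-0.89, 0.317, -0.326], [0.29, 0.948, 0.132], [0.351, 0.023, -0.936]]
wrist_force: [0.7, -0.2, -1.1]
gripper_width: 0.223
gripper_force: 29.8
```

>>> {"api": "arm_command", "payload": {"deltas": [[0,0,0,0,0,0,1],[0,0,0,0,0,0,1]]}}

```text
time_s: 16.82
tcp_pos: [0.5221, -0.1507, 0.2244]
ee_rot: [[-0.889, 0.319, -0.328], [0.291, 0.948, 0.132], [0.353, 0.022, -0.935]]
wrist_force: [0.7, 0.7, -1.5]
gripper_width: 0.23
gripper_force: 29.8
```

Run:
```python
from h import *
print(sense()['tcp_pos'],sense()['wrist_force'],delta([.483,-.309,.2],frame(-28,-25.4)))
```

```text
[ 0.522 -0.151  0.224] [ 0.737  0.659 -1.525] [ -0.044   0.08    0.16   -1.991 -16.301   1.474]
```

>>> {"api": "arm_command", "payload": {"deltas": [[-0.01,0.01,0.02,-0.3,-2,0.1,1],[-0.02,0.03,0.05,-0.6,-5,0.4,1],[-0.025,0.05,0.08,-1,-8,0.7,1],[-0.03,0.06,0.11,-1.4,-11.3,1,1],[-0.04,0.07,0.14,-1.7,-14,1.2,1],[-0.044,0.08,0.16,-2,-16,1.5,1],[-0.044,0.08,0.16,-2,-16.3,1.5,1],[-0.044,0.08,0.16,-2,-16.3,1.5,1]]}}

```text
time_s: 17.48
tcp_pos: [0.485, -0.307, 0.2012]
ee_rot: [[-0.8, 0.466, -0.377], [0.421, 0.885, 0.2], [0.427, 0.001, -0.904]]
wrist_force: [-1.5, -0.4, -1.4]
gripper_width: 0.229
gripper_force: 29.8
```

>>> {"api": "arm_command", "payload": {"deltas": [[0,0,0,0,0,0,1],[0,0,0,0,0,0,1],[0,0,0,0,0,0,1]]}}

```text
time_s: 17.73
tcp_pos: [0.4856, -0.306, 0.2026]
ee_rot: [[-0.802, 0.464, -0.377], [0.42, 0.886, 0.198], [0.426, 0.001, -0.905]]
wrist_force: [-0.1, 0.4, -1.3]
gripper_width: 0.229
gripper_force: 29.8
```

Run:
```python
from h import *
p=sense()['tcp_pos'];print(p,delta([.483,-.309,.2],frame(-28,-25.4)),sense()['joint_velocities'])
a=snap('scene','s7.png');b=snap('side','d7.png')
h=np.array([np.cos(np.radians(-28)),np.sin(np.radians(-28)),0])
for n,c in(('scene',a),('side',b)):
    print(n,[proj(c,p+k*h).round(1) for k in(-.11,0,.069,.089)])
z=lambda im,x,y,w,h,W,H:cv2.resize(im[y:y+h,x:x+w],(W,H),interpolation=cv2.INTER_CUBIC)
cv2.imwrite('pics/c7.png',np.hstack([z(a['pixels'],150,200,120,120,400,400),z(b['pixels'],310,100,120,120,400,400)]))
```

```text
[ 0.486 -0.306  0.203] [-0.002  0.004  0.006 -0.028 -0.391  0.27 ] [-0.44   0.137  0.141  0.11  -0.12   0.083]
scene [array([230.9, 203.6]), array([227.8, 236.8]), array([225.6, 259.5]), array([225. , 266.3])]
side [array([387.6, 160.1]), array([376.5, 142.7]), array([370.1, 132.6]), array([368.3, 129.8])]
```

View pics/c7.png

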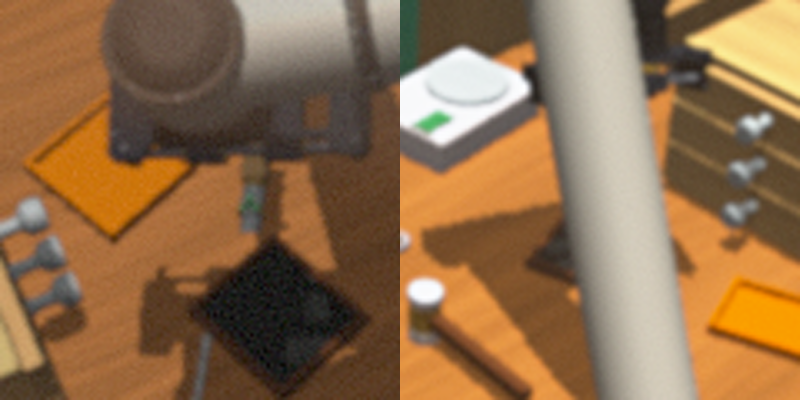

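The ring is at scene (225,261), within 2 px of its predicted spot over the tray centre. The green stones are uppermost, and the mallet stands released. I'll hand in.

```bash
python3 -c "
from h import *
print(sense()['gripper_force'],sense()['time_s'],finish_job())"
```

```text
the job is handed in; nothing more can be done
29.806422628462315 17.8333 None
```

I handed the job in at 17.8 s; it returned no verdict. By the last pictures the peg was down, the mallet stood released on the bench, and the gripper held the stick about level, stones up, with the ring over the black tray's centre about 20 cm above the bench.

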